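# Stop the welding lathe and hold its spring tailstock back at the marker

### The job

Make the pipe welding lathe safe by pushing the red mushroom emergency stop on its control box right down, so that it stays in. Only then take the black upright handle on the tailstock and draw the spring-loaded centre back, away from the chuck, until the yellow pointer is in line with the red marker on the scale, and hold it there for your mate to lock: finish while still holding the handle, since it springs home if let go. Leave the pipe and everything else on the bench where it is.

Things in the scene. Friction and masses are not known exactly. Their poses are not given: they have to be found in the camera images.
- console: grey control box standing on the bench, 120 (x) x 170 (y) x 76 mm, either on the left or on the right in front of the lathe; a blue tray of the same footprint, 45 mm high, stands on the other side. Fixed. Origin at the centre of its underside. On its top, the emergency stop in a yellow ring at y +40 mm; a small green button and a black dial at y -45 mm are not used.
- estop_top (a point): centre of the top of the red emergency stop mushroom (40 mm across), 109 mm above the bench when up
- estop (a joint): emergency stop travel in m: 0 up, 0.006 fully down. It goes straight down, needs 3 to 5 N, meets a firm stop at 6 mm and stays down when released.
- lathe: bench welding lathe, grey bed 130 (x) x 800 (y) x 60 mm, fixed. Origin under the centre of the bed, y along the bed towards the blue headstock and chuck (headstock at y +255 to +395 mm, 240 mm high; a torch arm above it reaches to y +180 mm, 292 mm high). Spindle axis 165 mm above the bench.
- tailstock: blue spring tailstock clamped on the bed, 135 x 150 mm, flat top deck 197 mm above the bench. Fixed. Origin on top of the bed (60 mm above the bench) under the middle of the tailstock; same axes as the lathe: y points to the chuck, so the centre is drawn back along -y. Its lock lever on the -x side is not used.
- handle_grip (a point): centre of the handle's grip: upright black cylinder, 26 mm across and 50 mm tall (211 to 261 mm above the bench), this point on its axis 236 mm above the bench. Standing free above the tailstock deck, to be taken from above. Home position at tailstock y +30 mm; it moves with the centre. Axes as the tailstock.
- handle: the handle with stem, collar and yellow pointer, rigid with the sliding centre; origin on the spindle axis below the grip. Axes as the tailstock.
- quill (a joint): how far the sliding centre with its handle is drawn back, in m: 0 home, end stop at 0.055, along tailstock -y. A spring pulls it home with 4 N at 0, growing by 2.2 N per 10 mm (about 14 N at 45 mm); it returns when let go.
- pointer (a point): tip of the yellow pointer at the foot of the handle, beside the white scale on the tailstock's deck (+x side), 201 mm above the bench; moves with the handle
- marker: red clip set on the white scale on the tailstock deck, 19 (x) x 8 (y) x 9 mm, fixed for the run, 20 to 45 mm behind the pointer's home position; origin at its underside's centre, axes as the tailstock. Pointer in line when both have the same tailstock y.
- pipe: rusty steel pipe, 60 mm across, 150 mm long, lying loose in the two V rests of the lathe bed in front of the chuck; origin at its middle. Leave it alone.
- brush: hand wire brush, 245 x 30 x 34 mm, orange handle, lying in front of the lathe; origin under its middle. Leave it alone.
- spanner: steel spanner, 190 mm long, lying on the bench off the tailstock end of the lathe; origin under its middle. Leave it alone.
- spray: aerosol can, 66 mm across, 200 mm tall, standing on the bench off the tailstock end of the lathe; origin under its centre. Leave it alone.
- hammer: chipping hammer, 275 mm long, black grip, lying behind the lathe; origin under its middle. Leave it alone.
- magnet: red welding magnet with steel edges, 100 x 80 x 18 mm, lying flat to the right; origin under its centre. Leave it alone.
Things that resemble listed ones, but are neither listed nor needed, are in the scene too. Of the things that look like the console, the larger one is meant.

How it is judged:
By the outcome, as a careful person would: the job done as asked, in the order asked, and still so for the second after the job is handed in, while the arm keeps its last pose, push and grip.
It also fails if it takes over 40 s, if anything falls off the work surface, if the arm or the gripper's body presses on something with over 40 N, if the wrist force passes 120 N, or if a joint passes its speed limit or range.

### The arm

A 7-joint arm with a two-finger parallel gripper is mounted at the origin on the work surface. World frame = base frame: x ahead of the robot, y to its left, z up, the work surface at z = 0. Lengths are in m, angles in rad, forces in N, time in s.
With the tool pointing down it reaches from about 0.4 to 0.9 m from the base axis. Payload 5.5 kg.
Tool frame: the origin (TCP) lies midway between the tips of the shut fingers; the grasp point (between the pads) lies 19 mm behind it (manip.grip_depth is the distance from the TCP to the grasp point, in m); z points along the fingers, y is the line along which they close (so a half turn about z gives the same grasp; the last joint's range is limited). The gripper opens to 92 mm and grips with 3 to 60 N. Pads are 19 mm wide; open, the fingers measure 130 mm over their backs; the gripper's body (75 mm by 190 mm) begins 47 mm behind the grasp point.
Start: joints at [-0.972, 0.501, -0.427, 1.55, 0.221, 1.138, -0.21], TCP at [0.214, 0.614, 0.227] pointing down, gripper open.
Joint ranges: [-2.88, 2.88], [-0.31, 2.03], [-1.54, 1.56], [0.2, 2.42], [-1.41, 4.55], [0.19, 2.02], [-2.57, 2.57]. Speed limits (rad/s): [2.57, 2.57, 3.14, 3.14, 3.14, 3.14, 3.14].

### API

Orientations are given as a unit quaternion [x, y, z, w].
In Python, from bench import manip, effector, viewer gives the robot as it stands. Calls block until the motion is done:
- manip.move_pose(position, orientation): joint-space move of the TCP to a pose.
- manip.servo_line(position, ori=None, vel=0.15): straight line of the TCP; ori=None keeps the orientation; vel is the mean speed in m/s.
- manip.movej(angles): joint-space move.
- effector.open_jaws() and effector.close(f_grip=None): open the fingers fully, or close them until they stop; f_grip is the grip in N (None keeps the last).
- manip.sleep(seconds).
- manip.solve_ik(position, orientation): joint angles nearest the present ones, or None.
- viewer.get_image(name): name is "scene" or "top" or "wrist"; returns the picture (400x640x3 uint8, red, green, blue); there is no depth.
- viewer.get_calibration(name): a dict with "vfov" (degrees; the focal length in pixels is half the picture's height over the tangent of half this angle, whatever the lens; pixels are square), "cx", "cy" (the principal point, pixels), "dist_coeffs" ([k1, k2, p1, p2, k3] as OpenCV has them; the pictures are not rectified), "eye" and "attitude" of the camera in the world. Camera axes: x right, y down, z forward; pixel columns grow to the right and rows downward; lengths in m; the calibration is good to about 2 mm. A picture is of the moment at which its call begins: read the wrist's pose just before it. get_calibration takes no time and is no camera call; for the wrist camera it gives the pose at the moment of the call.
A pose or a line that the arm cannot do raises manip.PlanningError and nothing moves.
- manip.hand_in(): hands the job in; it is judged then, once.
Readings, each from a call of its own:
- manip.current_clock(): time.
- manip.current_q(): joint angles.
- manip.current_joint_velocities(): joint speeds.
- manip.current_tau(): joint torques, N m.
- manip.current_tool_pos(): TCP position.
- manip.current_tcp_rot(): TCP orientation.
- manip.current_force(): force on the tool from outside, world axes, zero at the start.
- manip.current_wrist_torque(): the same for the moment, N m.
- manip.current_finger_gap(): finger opening in m.
- manip.current_gripper_force(): force on a finger pad.
Only numpy, scipy, OpenCV 4.12 (cv2) and the standard library are available. Lean on these libraries where they do the work, as an engineer would, in place of code of your own. Each camera call takes 0.05 s, during which the arm holds its last target. There are 200 camera calls.

## Working session

There is one attempt and no reset: what is moved stays moved. The work goes in short steps, each a Python script; the robot and the scene stay as the last script left them, time stands still between calls to the robot, and variables do not carry over. Pictures are saved under pics/ and viewed, at most 10 in all, crops included, and the job is handed in when it is done.

```bash
ls; mkdir -p pics; python3 - <<'E'
from bench import manip, viewer
import cv2
for n in ("scene","top","wrist"):
    c=viewer.get_calibration(n); print(n,c)
    cv2.imwrite(f"pics/{n}0.png",viewer.get_image(n)[:,:,::-1])
print(manip.current_tcp_rot(),manip.grip_depth,manip.current_clock())
E
```

```text
pics
scene {'vfov': 54.80571132744144, 'cx': 320.79091460061886, 'cy': 196.0528130747527, 'dist_coeffs': array([-0.04206282,  0.        ,  0.        ,  0.        ,  0.        ]), 'eye': array([ 1.19608391, -0.52541615,  0.97537562]), 'attitude': array([ 0.8386307 ,  0.40393101, -0.15912091, -0.3289663 ])}
top {'vfov': 57.87648776166528, 'cx': 317.15661091509753, 'cy': 203.2267721618068, 'dist_coeffs': array([0.02132531, 0.        , 0.        , 0.        , 0.        ]), 'eye': array([ 0.33489599, -0.01743301,  1.33058792]), 'attitude': array([-0.69483686,  0.71113794, -0.07729663,  0.07422803])}
wrist {'vfov': 71.94506679118645, 'cx': 314.48676022390543, 'cy': 198.80498863923634, 'dist_coeffs': array([-0.02584003,  0.        ,  0.        ,  0.        ,  0.        ]), 'eye': array([0.1380494 , 0.63908329, 0.38479529]), 'attitude': array([0.80597213, 0.57259353, 0.08637145, 0.1228232 ])}
[ 1.67092822e-01  9.85940857e-01 -7.67049838e-04 -1.66415730e-04] 0.0188 0.15
```

View pics/scene0.png

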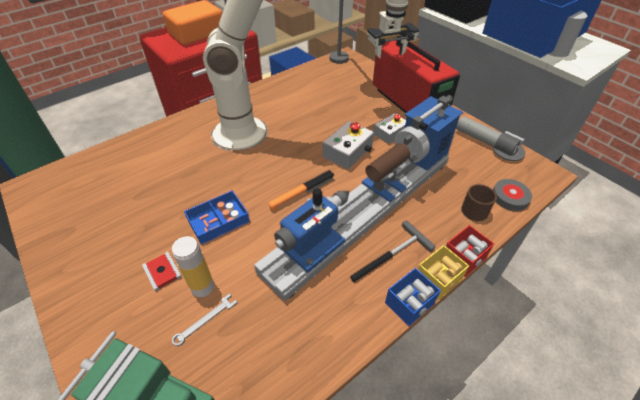

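View pics/top0.png

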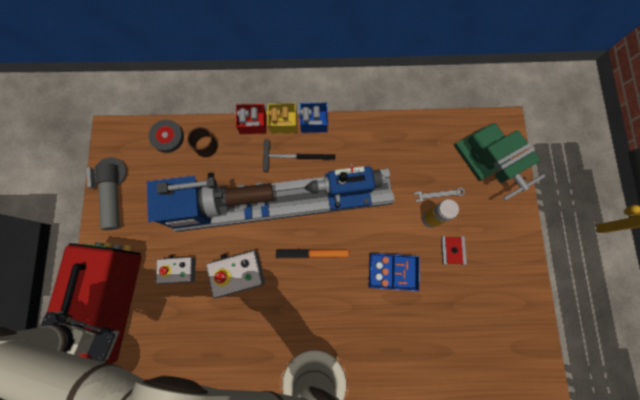

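The scene view shows the larger grey console with the red stop at about (355,128), with a smaller look-alike at (394,122). The tailstock handle is at (318,197) and the marker is near (318,220). In the top view the stop is at about (221,277), the handle at (343,177) and the tailstock at (350,180).

```bash
cat > h.py <<'E'
import numpy as np, cv2
from scipy.spatial.transform import Rotation as R
from bench import manip, effector, viewer
def cam(n):
    c=viewer.get_calibration(n); f=200/np.tan(np.radians(c["vfov"])/2)
    return dict(K=np.array([[f,0,c["cx"]],[0,f,c["cy"]],[0,0,1.]]),d=c["dist_coeffs"],e=np.array(c["eye"]),R=R.from_quat(c["attitude"]).as_matrix())
def ray(c,p):
    u=cv2.undistortPoints(np.array([[p]],float),c["K"],c["d"])[0,0]
    v=c["R"]@np.array([u[0],u[1],1.]); return v/np.linalg.norm(v)
def onz(c,p,z):
    v=ray(c,p); return c["e"]+v*(z-c["e"][2])/v[2]
def tri(obs):   # obs: list of (cam,pixel) -> point, worst miss distance
    A=[np.eye(3)-np.outer(ray(c,p),ray(c,p)) for c,p in obs]
    x=np.linalg.solve(sum(A),sum(a@c["e"] for a,(c,p) in zip(A,obs)))
    return x,max(np.linalg.norm(a@(x-c["e"])) for a,(c,p) in zip(A,obs))
def proj(c,x):
    r=cv2.Rodrigues(c["R"].T)[0]
    return cv2.projectPoints(np.array([x],float),r,-c["R"].T@c["e"],c["K"],c["d"])[0][0,0]
def blobs(img,kind,amin=5):
    h=cv2.cvtColor(img,cv2.COLOR_RGB2HSV).astype(int); H,S,V=h[...,0],h[...,1],h[...,2]
    m={"red":((H<6)|(H>174))&(S>170)&(V>90),"yellow":(H>20)&(H<33)&(S>150)&(V>110),"black":(V<45)}[kind].astype(np.uint8)
    n,l,s,c=cv2.connectedComponentsWithStats(m)
    return [(c[i].round(1).tolist(),s[i].tolist()) for i in range(1,n) if s[i,4]>=amin],l
def down(yaw): # tool z down, tool x-axis at yaw in world
    return (R.from_euler('z',yaw)*R.from_quat([1,0,0,0])).as_quat()
E
python3 - <<'E'
from h import *
for n,box in (("scene",(260,100,420,260)),("top",(140,150,400,310))):
    im=viewer.get_image(n); x0,y0,x1,y1=box; c=cam(n)
    for k in("red","yellow","black"):
        for b,s in blobs(im[y0:y1,x0:x1],k,4)[0]:
            p=(b[0]+x0,b[1]+y0); print(n,k,p,s[2:],onz(c,p,0.105 if 'red' in k and s[4]>30 else .2).round(3))
st,tp=cv2.imread("pics/scene0.png"),cv2.imread("pics/top0.png")
a=cv2.resize(st[100:260,260:420],None,fx=3.5,fy=3.5,interpolation=cv2.INTER_CUBIC)
b=cv2.resize(tp[150:310,200:400],None,fx=0.1,fy=0.1)
cv2.imwrite("pics/c1.png",a)
E
```

```text
scene red (406.7, 102.7) [22, 9, 100] [0.38  0.562 0.105]
scene red (418.4, 100.8) [2, 3, 5] [0.487 0.485 0.2  ]
scene red (397.3, 117.2) [3, 5, 10] [0.509 0.353 0.2  ]
scene red (354.9, 126.6) [8, 7, 30] [0.458 0.205 0.2  ]
scene red (315.7, 219.3) [4, 4, 7] [ 0.689 -0.139  0.2  ]
scene yellow (394.0, 120.2) [3, 3, 4] [0.514 0.332 0.2  ]
scene yellow (399.2, 120.6) [3, 2, 5] [0.526 0.344 0.2  ]
scene yellow (354.3, 131.9) [13, 6, 37] [0.478 0.184 0.2  ]
scene black (398.4, 106.0) [15, 12, 17] [0.465 0.405 0.2  ]
scene black (346.4, 144.8) [4, 2, 5] [0.511 0.121 0.2  ]
scene black (367.2, 149.0) [6, 3, 13] [0.567 0.158 0.2  ]
scene black (319.7, 181.8) [24, 14, 46] [ 0.587 -0.046  0.2  ]
scene black (317.1, 198.4) [7, 13, 79] [ 0.633 -0.091  0.2  ]
scene black (388.1, 256.9) [8, 6, 14] [ 0.889 -0.076  0.2  ]
top red (162.8, 270.3) [7, 7, 30] [0.382 0.452 0.2  ]
top red (220.0, 276.5) [11, 10, 58] [0.361 0.302 0.105]
top yellow (167.7, 270.7) [5, 10, 26] [0.381 0.437 0.2  ]
top yellow (225.1, 277.2) [13, 17, 68] [0.357 0.261 0.2  ]
top black (167.9, 150.4) [8, 2, 13] [0.77  0.461 0.2 
[... 448 characters left out ...]
 0.628 -0.003  0.2  ]
top black (166.4, 192.1) [11, 4, 27] [0.629 0.457 0.2  ]
top black (224.2, 202.8) [27, 16, 111] [0.59  0.271 0.2  ]
top black (269.5, 199.8) [12, 6, 27] [0.596 0.127 0.2  ]
top black (250.6, 202.4) [12, 5, 25] [0.589 0.187 0.2  ]
top black (291.6, 253.0) [31, 7, 212] [0.425 0.058 0.2  ]
top black (171.0, 256.2) [3, 3, 6] [0.424 0.43  0.2  ]
top black (223.7, 255.9) [5, 5, 16] [0.421 0.268 0.2  ]
top black (192.7, 268.9) [3, 22, 49] [0.384 0.361 0.2  ]
top black (245.0, 263.5) [6, 5, 12] [0.396 0.201 0.2  ]
top black (258.6, 263.0) [2, 7, 7] [0.397 0.16  0.2  ]
top black (182.6, 264.2) [2, 3, 5] [0.399 0.393 0.2  ]
top black (261.3, 276.0) [4, 16, 23] [0.357 0.151 0.2  ]
```

View pics/c1.png

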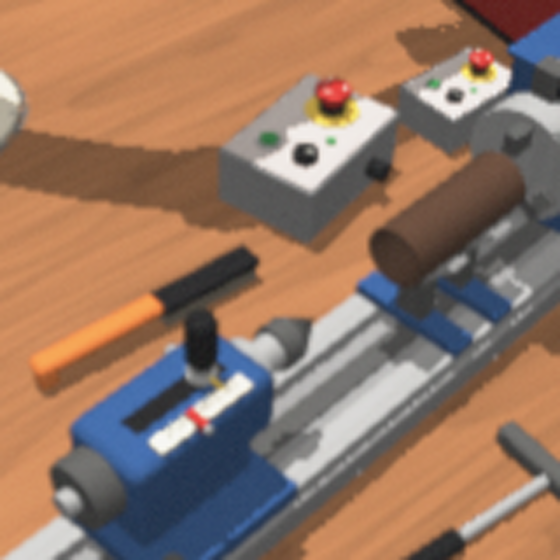

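The crop shows the console stop mushroom at scene (355,127), the handle at (317,197) and the yellow pointer at its foot near (321,210). The red clip is on the white scale at (316,219), and the look-alike console is the smaller one at (397,117). Next I'll triangulate these points and check which tool yaws the arm can reach.

```bash
python3 - <<'E'
from h import *
s,t=cam("scene"),cam("top")
e=tri([(s,(354.9,126.6)),(t,(220,276.5))]); print("estop",e)
print("handle(rough)",onz(s,(317.1,198.4),.236), onz(t,(343,177),.25))
print("marker",onz(s,(315.7,219.3),.206))
c=cam("wrist");T=R.from_quat(manip.current_tcp_rot()).as_matrix(); print("cam in tool",T.T@(c["e"]-manip.current_tool_pos()),"fwd",T.T@c["R"][:,2])
q=manip.current_q()
for yaw in (0,.3,-.3,np.pi,np.pi-.3,np.pi+.3):
  for p in ((.36,.30,.25),(.36,.30,.10),(.63,-.09,.33),(.64,-.10,.22),(.62,-.14,.22)):
    r=manip.solve_ik(p,down(yaw)); print(round(yaw,2),p,None if r is None else np.round(r,2))
E
```

```text
estop (array([0.36079554, 0.30277304, 0.09720143]), np.float64(0.0009398875417736055))
handle(rough) [ 0.65927422 -0.11116463  0.236     ] [ 0.65197847 -0.10714451  0.25      ]
marker [ 0.69270249 -0.14233931  0.206     ]
cam in tool [ 0.0803065  -0.00076536 -0.1590035 ] fwd [-2.96945451e-01  3.07455578e-04  9.54894394e-01]
0 (0.36, 0.3, 0.25) [-0.86  0.12  0.12  1.98 -0.02  1.05 -2.31]
0 (0.36, 0.3, 0.1) [-0.91  0.34  0.18  2.12 -0.09  0.7  -2.24]
0 (0.63, -0.09, 0.33) [-0.11  0.37  0.28  1.48 -0.11  1.3  -1.39]
0 (0.64, -0.1, 0.22) [-0.12  0.48  0.33  1.58 -0.17  1.1  -1.32]
0 (0.62, -0.14, 0.22) [-0.07  0.46  0.34  1.62 -0.17  1.09 -1.26]
0.3 (0.36, 0.3, 0.25) [-0.82  0.12  0.08  1.98 -0.01  1.05 -2.01]
0.3 (0.36, 0.3, 0.1) [-0.86  0.33  0.12  2.11 -0.06  0.7  -1.96]
0.3 (0.63, -0.09, 0.33) [-0.11  0.38  0.29  1.48 -0.11  1.3  -1.09]
0.3 (0.64, -0.1, 0.22) [-0.11  0.48  0.31  1.58 -0.16  1.1  -1.03]
0.3 (0.62, -0.14, 0.22) [-0.05  0.46  0.32  1.62 -0.16  1.09 -0.97]
-0.3 (0.36, 0.3, 0.25) [-1.9   0.35  1.38  2.   -0.38  1.1  -2.21]
-0.3 (0.36, 0.3, 0.1) [-0.95  0.34  0.23  2.12 -0
[... 539 characters left out ...]
.61 -0.04  1.09  1.79]
2.84 (0.36, 0.3, 0.25) [-0.4   0.14 -0.38  1.96  0.06  1.05  0.46]
2.84 (0.36, 0.3, 0.1) [-0.43  0.36 -0.37  2.1   0.2   0.72  0.34]
2.84 (0.63, -0.09, 0.33) [ 0.05  0.37  0.07  1.47 -0.02  1.3   1.39]
2.84 (0.64, -0.1, 0.22) [ 0.09  0.47  0.03  1.58 -0.01  1.1   1.4 ]
2.84 (0.62, -0.14, 0.22) [ 0.1   0.45  0.11  1.61 -0.06  1.09  1.5 ]
3.44 (0.36, 0.3, 0.25) [-0.31  0.14 -0.48  1.96  0.08  1.05  1.05]
3.44 (0.36, 0.3, 0.1) [-0.35  0.37 -0.47  2.1   0.25  0.73  0.89]
3.44 (0.63, -0.09, 0.33) [ 0.07  0.37  0.03  1.47 -0.01  1.3   1.98]
3.44 (0.64, -0.1, 0.22) [ 0.14  0.47 -0.03  1.57  0.02  1.1   1.97]
3.44 (0.62, -0.14, 0.22) [ 0.14  0.45  0.05  1.61 -0.03  1.09  2.07]
```

```bash
python3 - <<'E'
from h import *
effector.close(20)
p=manip.current_tool_pos(); manip.servo_line([p[0],p[1],.36],vel=.25)
o=down(2.84)
manip.move_pose([.361,.303,.27],o)
c1=cam("wrist"); i1=viewer.get_image("wrist"); 
manip.servo_line([.361,.303,.19],vel=.2)
c2=cam("wrist"); i2=viewer.get_image("wrist")
for c,i in((c1,i1),(c2,i2)):
    for k in("red","yellow"):
        for b,s in blobs(i,k,60)[0]: print(k,b,s,onz(c,b,.105).round(4))
import pickle; pickle.dump((c1,c2),open("c.pkl","wb"))
cv2.imwrite("pics/w1.png",np.vstack([i1,i2])[:,:,::-1][::1]); print(manip.current_tool_pos(),manip.current_clock(),manip.current_force())
cv2.imwrite("pics/w1.png",np.hstack([cv2.resize(i,(400,250)) for i in(i1,i2)])[:,:,::-1])
E
```

```text
red [466.7, 150.3] [458, 142, 21, 19, 199] [0.3761 0.4872 0.105 ]
red [313.1, 181.0] [299, 167, 30, 30, 504] [0.3582 0.303  0.105 ]
yellow [456.1, 152.0] [452, 140, 15, 23, 93] [0.3744 0.4747 0.105 ]
red [509.1, 160.2] [497, 149, 27, 24, 375] [0.3737 0.4832 0.105 ]
red [313.4, 200.5] [294, 182, 40, 39, 971] [0.3579 0.3032 0.105 ]
yellow [493.9, 161.6] [486, 146, 29, 29, 195] [0.3709 0.4696 0.105 ]
[0.36154628 0.30427101 0.19115265] 4.3583 [0.03894148 1.08226336 0.71476033]
```

View pics/w1.png

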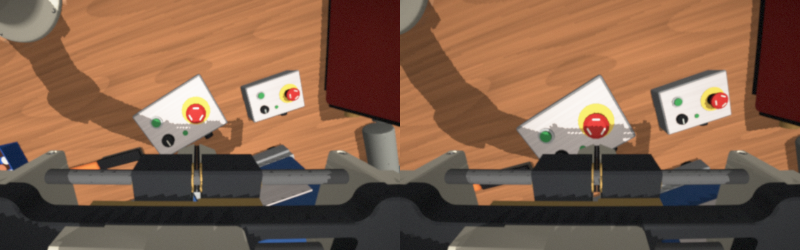

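Both wrist views show the console's red mushroom under the closed fingers, at about (313,181) and (313,200), with the smaller box off to the right. I'll press in small force-checked steps.

```bash
python3 - <<'E'
from h import *
import pickle; c1,c2=pickle.load(open("c.pkl","rb"))
s,t=cam("scene"),cam("top")
print(tri([(c1,(314,182)),(c2,(314,201.5))]), tri([(c1,(314,182)),(c2,(314,201.5)),(t,(220,276.5)),(s,(354.9,126.6))]))
x,y=.3595,.303
manip.servo_line([x,y,.118],vel=.12); f0=manip.current_force(); print(f0)
for z in np.arange(.112,.0995,-.001):
    manip.servo_line([x,y,z],vel=.03)
    f=manip.current_force()-f0; print(round(z,4),manip.current_tool_pos().round(4),f.round(1))
    if f[2]>14: break
manip.sleep(.1); print(manip.current_force()-f0,manip.current_tool_pos())
manip.servo_line([x,y,.19],vel=.2)
c=cam("wrist"); i=viewer.get_image("wrist")
for b,q in blobs(i,"red",300)[0]: print(b,q)
print(manip.current_tool_pos(),c2["e"]-c["e"],manip.current_clock())
cv2.imwrite("pics/w2.png",i[:,:,::-1])
E
```

```text
(array([0.36148962, 0.30290168, 0.09706724]), np.float64(0.0002483153070838476)) (array([0.36112765, 0.30279204, 0.09748033]), np.float64(0.0012024624613988645))
[1.25060571 0.0161764  0.10311521]
0.112 [0.3595 0.303  0.1121] [-1.4  0.2 -0.3]
0.111 [0.3595 0.303  0.111 ] [-1.   0.7  0.2]
0.11 [0.3595 0.303  0.1099] [-1.3 -0.6 -0.6]
0.109 [0.3596 0.3031 0.1091] [-1.4  0.4  0.6]
0.108 [0.3596 0.3031 0.1081] [-1.2 -0.2  2.9]
0.107 [0.3596 0.3031 0.107 ] [-1.   0.5  2.7]
0.106 [0.3596 0.3031 0.106 ] [-1.5  0.1  2. ]
0.105 [0.3596 0.3031 0.105 ] [-0.9  0.1  2.5]
0.104 [0.3596 0.3031 0.104 ] [-1.4 -1.   2.2]
0.103 [0.3596 0.3031 0.1031] [-0.1  0.6  5.2]
0.102 [0.3597 0.3032 0.1028] [-3.  -1.7 12.5]
0.101 [0.3597 0.3032 0.1026] [-4.7 -3.5 22.5]
[-5.46690685 -3.24685305 22.29520174] [0.35973152 0.30324941 0.10263622]
[511.7, 161.2] [500, 150, 27, 24, 384]
[315.7, 200.2] [297, 182, 39, 38, 925]
[0.35855905 0.30191596 0.18830808] [0.00182662 0.00136975 0.00149479] 8.95
```

```bash
python3 - <<'E'
from h import *
c=cam("wrist")
for z in (.0971,.0911): print("estop pix pred",z,proj(c,[.3612,.3029,z]),"seen 316,200.5")
manip.servo_line([.36,.303,.37],vel=.3)
manip.move_pose([.655,-.12,.37],down(0))
effector.open_jaws()
manip.servo_line([.655,-.12,.33],vel=.2)
import pickle
cs=[];ims=[]
for p in ([.655,-.12,.33],[.655,-.07,.33]):
    manip.servo_line(p,vel=.2); cs.append(cam("wrist")); ims.append(viewer.get_image("wrist"))
    print(manip.current_tool_pos(),proj(cs[-1],[.655,-.109,.236]),proj(cs[-1],[.693,-.142,.206]))
pickle.dump((cs,ims),open("c2.pkl","wb"))
for k in("red","yellow","black"):
    for i,im in enumerate(ims):
        for b,q in blobs(im,k,15)[0]: print(k,i,b,q)
print(manip.current_clock())
cv2.imwrite("pics/w3.png",ims[0][:,:,::-1]);cv2.imwrite("pics/w4.png",ims[1][:,:,::-1])
E
```

```text
estop pix pred 0.0971 [317.21049663 203.6898918 ] seen 316,200.5
estop pix pred 0.0911 [317.16568742 201.77117936] seen 316,200.5
[ 0.655557   -0.12015455  0.33131945] [302.16739356 201.19450173] [334.84034745 157.39693401]
[ 0.6551     -0.06993681  0.33036088] [355.97958462 201.06735524] [385.50836097 157.20042012]
red 0 [83.5, 0.3] [63, 0, 50, 2, 68]
red 0 [333.1, 158.2] [330, 151, 6, 16, 69]
red 1 [383.9, 158.2] [381, 151, 6, 16, 76]
black 0 [8.9, 36.0] [0, 13, 22, 47, 639]
black 0 [269.3, 71.4] [209, 65, 92, 13, 473]
black 0 [363.6, 179.7] [358, 178, 12, 5, 44]
black 0 [304.7, 199.1] [286, 182, 46, 39, 967]
black 0 [232.0, 257.8] [216, 235, 32, 36, 528]
black 0 [397.5, 257.1] [388, 235, 26, 36, 500]
black 0 [289.2, 327.9] [0, 247, 640, 125, 24102]
black 0 [496.5, 270.8] [439, 247, 132, 73, 3130]
black 0 [89.0, 295.8] [86, 291, 7, 9, 20]
black 0 [73.9, 300.8] [68, 295, 11, 13, 42]
black 0 [219.6, 299.5] [217, 297, 6, 8, 24]
black 0 [407.9, 298.8] [406, 296, 4, 7, 16]
black 0 [560.8, 298.4] [556, 296, 9, 6, 20]
black 0 [551.5, 305.7] [549, 303, 6, 6, 15]
black 0 [77.2, 312.7] [73, 
[... 597 characters left out ...]
123]
black 0 [402.6, 388.0] [398, 382, 11, 13, 45]
black 0 [410.5, 384.6] [407, 382, 8, 8, 17]
black 1 [20.9, 24.1] [0, 0, 52, 51, 1534]
black 1 [298.9, 69.2] [243, 62, 91, 15, 736]
black 1 [336.3, 191.5] [335, 185, 4, 14, 33]
black 1 [355.2, 197.6] [341, 186, 30, 28, 494]
black 1 [235.1, 259.2] [216, 235, 58, 37, 603]
black 1 [397.6, 257.2] [388, 235, 26, 36, 499]
black 1 [291.3, 327.8] [0, 247, 640, 116, 23646]
black 1 [495.7, 270.8] [439, 247, 132, 73, 3069]
black 1 [219.9, 299.3] [218, 297, 5, 7, 22]
black 1 [408.3, 299.1] [407, 297, 4, 6, 15]
black 1 [478.4, 375.0] [467, 370, 26, 10, 65]
black 1 [449.1, 388.3] [440, 376, 18, 24, 254]
black 1 [543.5, 390.4] [502, 380, 71, 20, 989]
14.125
```

View pics/w3.png

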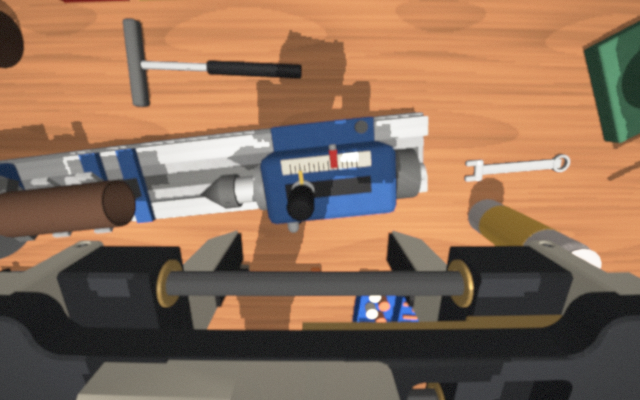

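View pics/w4.png

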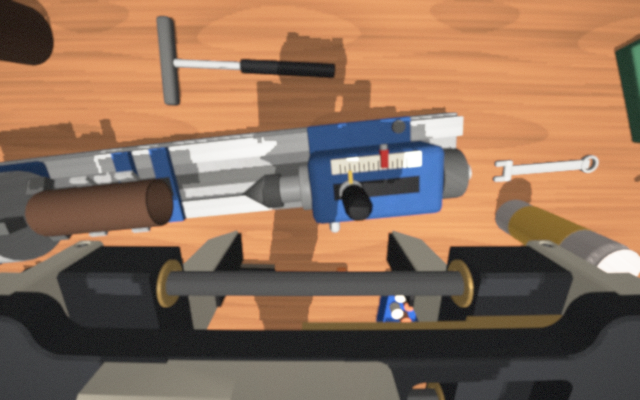

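Both wrist views show the handle top at about (302,204) and (357,203). The pointer tip is near (301,173) and (351,172), and the red clip is at (333,158) and (384,158) on the white scale. Next I'll measure these and the lathe yaw.

```bash
python3 - <<'E'
from h import *
import pickle
cs,ims=pickle.load(open("c2.pkl","rb"))
W=[(270,145,385,185),(320,145,435,185)]; out=[]
for k,(c,im,(x0,y0,x1,y1)) in enumerate(zip(cs,ims,W)):
    h=cv2.cvtColor(im,cv2.COLOR_RGB2HSV).astype(int)[y0:y1,x0:x1]
    w=((h[...,1]<60)&(h[...,2]>170)).astype(np.uint8)
    n,l,s,_=cv2.connectedComponentsWithStats(cv2.morphologyEx(w,cv2.MORPH_CLOSE,np.ones((3,9)))); 
    j=1+np.argmax(s[1:,4]); r=cv2.minAreaRect(cv2.findContours((l==j).astype(np.uint8),0,2)[0][0])
    bp=cv2.boxPoints(r)+[x0,y0]; L=np.array([onz(c,p,.198) for p in bp]); e=[L[i]-L[i-1] for i in range(4)]
    d=max(e,key=np.linalg.norm); print("scale",s[j],bp.round(1).tolist(),"len",np.linalg.norm(d),"ang",np.degrees(np.arctan2(d[1],d[0])))
    y=(h[...,0]>18)&(h[...,0]<36)&(h[...,1]>110)&(h[...,2]>90); Y,X=np.nonzero(y)
    print("yellow",len(X),[(int(a+x0),int(b+y0)) for a,b in zip(X,Y)][:40])
    # black handle
    H=cv2.cvtColor(im,cv2.COLOR_RGB2HSV)[...,2]; 
    hx=(280,330) if k==0 else (335,385)
    b=(H[180:226,hx[0]:hx[1]]<45)
    for rr in range(0,46,3): 
        xs=np.nonzero(b[rr])[0]; print(180+rr,(xs.min()+hx[0],xs.max()+hx[0],len(xs)) if len(xs) else None,end=' ')
    print()
print("marker",tri([(cs[0],(333.1,158.2)),(cs[1],(383.9,158.2))]))
E
```

```text
scale [  11    6   90   24 1245] [[280.6, 160.3], [369.5, 149.5], [371.4, 165.2], [282.5, 176.0]] len 0.09649824010872378 ang 97.04222017091772
yellow 42 [(299, 171), (300, 171), (299, 172), (300, 172), (301, 172), (299, 173), (300, 173), (301, 173), (299, 174), (300, 174), (301, 174), (299, 175), (300, 175), (301, 175), (302, 175), (299, 176), (300, 176), (301, 176), (302, 176), (299, 177), (300, 177), (301, 177), (302, 177), (299, 178), (300, 178), (301, 178), (302, 178), (300, 179), (301, 179), (302, 179), (300, 180), (301, 180), (302, 180), (300, 181), (301, 181), (302, 181), (300, 182), (301, 182), (302, 182), (301, 183)]
180 None 183 (np.int64(315), np.int64(329), 15) 186 (np.int64(287), np.int64(329), 25) 189 (np.int64(287), np.int64(329), 35) 192 (np.int64(288), np.int64(329), 38) 195 (np.int64(288), np.int64(325), 37) 198 (np.int64(288), np.int64(313), 26) 201 (np.int64(288), np.int64(313), 26) 204 (np.int64(288), np.int64(312), 25) 207 (np.int64(287), np.int64(312), 26) 210 (np.int64(288), np.int64(312), 25) 213 (np.int64(289), np.int64(311), 23) 216 (np.int64(292), np.int6
[... 465 characters left out ...]
349, 178), (350, 178), (351, 178), (349, 179), (350, 179), (351, 179), (349, 180), (350, 180), (351, 180), (349, 181), (350, 181), (351, 181), (350, 182), (351, 182)]
180 None 183 None 186 (np.int64(336), np.int64(357), 10) 189 (np.int64(335), np.int64(363), 21) 192 (np.int64(335), np.int64(365), 26) 195 (np.int64(336), np.int64(367), 27) 198 (np.int64(336), np.int64(367), 28) 201 (np.int64(344), np.int64(368), 25) 204 (np.int64(345), np.int64(370), 25) 207 (np.int64(346), np.int64(370), 6) 210 (np.int64(346), np.int64(369), 4) 213 (np.int64(348), np.int64(349), 2) 216 None 219 None 222 None 225 None 
marker (array([ 0.69222561, -0.14014473,  0.20705788]), np.float64(0.00010223262438310691))
```

```bash
python3 - <<'E'
from h import *
import pickle
cs,ims=pickle.load(open("c2.pkl","rb"))
a,b=(300.5,208),(357.8,207.5)
print("handle top",tri([(cs[0],a),(cs[1],b)]),onz(cs[0],a,.261),onz(cs[1],b,.261))
pa,pb=(299.7,172),(349.7,172)
P,e=tri([(cs[0],pa),(cs[1],pb)]);print("pointer",P,e,onz(cs[0],pa,.201),onz(cs[1],pb,.201))
M=tri([(cs[0],(333.1,158.2)),(cs[1],(383.9,158.2))])[0]
# yaw from the bed's far upper edge: bright/wood boundary by Hough on edges
for c,im in zip(cs,ims):
    g=cv2.Canny(cv2.cvtColor(im,cv2.COLOR_RGB2GRAY)[105:225],60,150)
    for l in cv2.HoughLinesP(g,1,np.pi/720,40,minLineLength=70,maxLineGap=8)[:,0]:
        A,B=(onz(c,(l[i],l[i+1]+105.),.06) for i in(0,2)); d=A-B; print(l+[0,105,0,105],round(np.degrees(np.arctan2(-d[0],d[1])),1))
for yaw in np.radians([5.5,6,6.5]):
    u=np.array([-np.sin(yaw),np.cos(yaw)]); print(np.degrees(yaw),"draw",(P-M)[:2]@u)
E
```

```text
handle top (array([ 0.6542004 , -0.10820926,  0.25332674]), np.float64(0.00019327298774372736)) [ 0.65664253 -0.10861726  0.261     ] [ 0.65704754 -0.10691866  0.261     ]
pointer [ 0.67775999 -0.10549119  0.20733559] 0.00015194511664826167 [ 0.6766191  -0.10514915  0.201     ] [ 0.67629962 -0.10631757  0.201     ]
[ 73 151 271 128] 6.0
[139 176 260 162] 6.4
[ 80 154 252 135] 5.7
[281 167 357 162] 3.8
[140 191 212 183] 6.3
[153 135 258 123] 5.9
[151 219 255 209] 5.8
[472 166 547 160] 4.9
[280 223 391 212] 6.0
[281 169 358 164] 3.8
[281 166 355 161] 3.9
[ 64 156 199 141] 5.7
[ 69 152 140 144] 5.6
[514 166 598 158] 5.9
[106 149 306 128] 5.7
[171 175 307 161] 6.0
[163 148 249 138] 6.4
[170 135 257 126] 5.6
[175 189 257 181] 5.8
[ 56 188 153 178] 5.8
[173 203 245 195] 6.7
[163 147 253 137] 6.1
[309 125 380 119] 5.0
[317 223 437 212] 5.8
[332 174 417 167] 5.0
[331 166 403 163] 2.7
[167 143 185 216] -84.4
5.5 draw 0.035880474262489546
6.000000000000001 draw 0.035975777337658325
6.5 draw 0.03606834071809696
```

```bash
cat > st.py <<'E'
from h import *
YAW=np.radians(5.9); U=np.array([-np.sin(YAW),np.cos(YAW),0])
def look(name):
    c=cam("wrist"); im=viewer.get_image("wrist"); x=manip.current_tool_pos()
    print("t",round(manip.current_clock(),2),"tcp",x.round(4),"F",manip.current_force().round(1),"gap",manip.current_finger_gap(),"pad",manip.current_gripper_force())
    a,b=proj(c,[.676,-.106,.201]),proj(c,[.692,-.14,.206]); print("pred home pointer",a,"marker",b)
    for k in("red","yellow"):
        for q,s in blobs(im,k,12)[0]: print(k,q,s,onz(c,q,.206 if k=="red" else .201).round(4))
    cv2.imwrite(f"pics/{name}.png",im[:,:,::-1]); return c,im
E
python3 - <<'E'
from st import *
o=down(YAW); H=np.array([.656,-.108,0])
manip.servo_line(H+[0,0,.33],o,vel=.12)
manip.servo_line(H+[0,0,.28],vel=.12); look("g0"); 
manip.servo_line(H+[0,0,.219],vel=.1); print(manip.current_force())
effector.close(50); look("g1")
E
```

```text
t 15.21 tcp [ 0.6566 -0.1077  0.2809] F [ 0.  -0.5  1.2] gap 0.09134508816249813 pad 0.0
pred home pointer [314.37328194 184.53723396] marker [355.57025453 172.01756903]
red [355.1, 169.8] [352, 163, 8, 19, 90] [ 0.6939 -0.1393  0.206 ]
yellow [314.2, 190.1] [314, 184, 2, 12, 15] [ 0.6709 -0.1064  0.201 ]
[ 0.21646237 -0.09561298 -0.11767105]
t 17.07 tcp [ 0.6559 -0.1071  0.219 ] F [-1.1  3.4  0.2] gap 0.024893684473984386 pad 50.00009818235412
pred home pointer [314.88002987 206.4102186 ] marker [369.62591065 190.81931572]
red [369.6, 190.6] [364, 179, 13, 26, 255] [ 0.6921 -0.14    0.206 ]
yellow [314.4, 213.2] [313, 205, 4, 17, 58] [ 0.6711 -0.1062  0.201 ]
```

```bash
python3 - <<'E'
from st import *
p=manip.current_tool_pos()
manip.servo_line(p-U*.020,vel=.05); print(manip.current_force(),manip.current_finger_gap())
manip.servo_line(p-U*.0357,vel=.05); manip.sleep(.2)
c,im=look("g2")
cv2.imwrite("pics/g2c.png",cv2.resize(im[150:250,240:390,::-1],None,fx=4,fy=4,interpolation=cv2.INTER_CUBIC))
E
```

```text
[-2.92420355  6.7052441   2.25723271] 0.024613659445171816
t 18.32 tcp [ 0.6591 -0.1378  0.2189] F [-3.9 10.3  4. ] gap 0.025279262535708766 pad 50.0006452674279
pred home pointer [269.52027532 206.26015404] marker [322.11997778 190.8921965 ]
red [322.5, 191.0] [318, 179, 11, 25, 247] [ 0.692  -0.1403  0.206 ]
yellow [314.6, 213.1] [313, 205, 4, 17, 59] [ 0.6744 -0.137   0.201 ]
```

View pics/g2c.png

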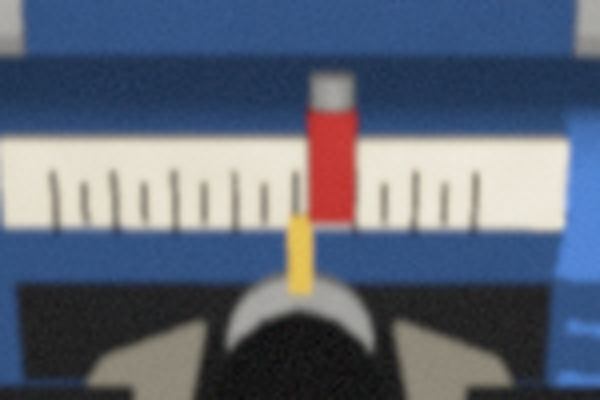

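The crop shows the yellow pointer at column 315 and the red clip at 322.5, about 5 mm short because the arm gave a little under the spring. I'll trim it with feedback.

```bash
python3 - <<'E'
from st import *
tgt=np.array([.6559,-.1071,.219])-U*.0357
for k in range(4):
    c=cam("wrist"); im=viewer.get_image("wrist")
    r=max((b for b in blobs(im,"red",100)[0] if 290<b[0][0]<350),key=lambda b:b[1][4])[0]
    y=max((b for b in blobs(im,"yellow",30)[0] if 290<b[0][0]<340),key=lambda b:b[1][4])[0]
    d=(onz(c,y,.201)-onz(c,r,.206))@U
    print("to go",d,r,y,(manip.current_tool_pos()).round(4))
    if abs(d)<.0003: break
    tgt=tgt-U*d*1.1; manip.servo_line(tgt,vel=.03); manip.sleep(.25)
c,im=look("g3")
cv2.imwrite("pics/g3c.png",cv2.resize(im[150:250,240:390,::-1],None,fx=4,fy=4,interpolation=cv2.INTER_CUBIC))
i=viewer.get_image("scene"); print([b for b in blobs(i[100:150,330:380],"red",5)[0]])
E
```

```text
to go 0.005077802288891666 [322.5, 191.0] [314.6, 213.1] [ 0.6591 -0.1378  0.2189]
to go 0.00021496279675915905 [315.0, 191.0] [314.6, 214.0] [ 0.6597 -0.1428  0.2189]
t 19.06 tcp [ 0.6597 -0.1428  0.2189] F [-4.9  9.8  4.5] gap 0.024825253027488448 pad 50.00062786461058
pred home pointer [262.25033008 206.19822792] marker [314.47232633 190.87057328]
red [315.0, 191.1] [310, 179, 11, 26, 240] [ 0.6919 -0.1404  0.206 ]
yellow [314.7, 213.9] [313, 207, 4, 15, 50] [ 0.6744 -0.142   0.201 ]
[([24.9, 27.4], [21, 24, 8, 7, 34])]
```

View pics/g3c.png

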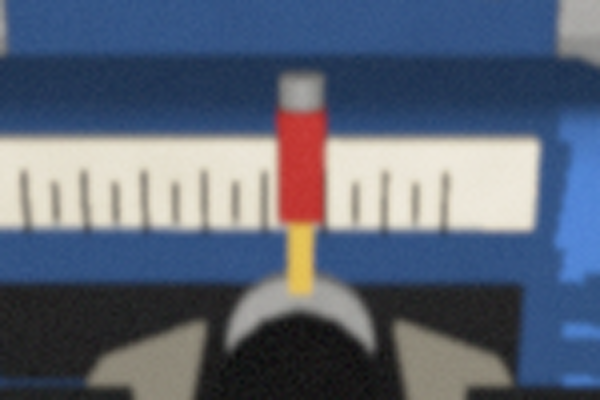

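The pointer at column 314.7 lines up with the red clip at 315. The stop's blob sits about 1 px lower in the scene view, so it stayed down.

```bash
python3 -c "
from bench import manip
print(manip.hand_in())"
```

```text
the job is handed in; nothing more can be done
None
```

The emergency stop was pressed fully home first and stayed in, then the handle was drawn back until the pointer lined up with the red marker to about 0.2 mm, and the job was handed in at about 19 s with the gripper still holding it.

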